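# Count along the tin rack and push the cake into the third lane

### The arm

A 6-joint arm with a two-finger parallel gripper is mounted at the origin on the work surface. World frame = base frame: x ahead of the robot, y to its left, z up, the work surface at z = 0. Lengths are in m, angles in rad, forces in N, time in s.
With the tool pointing down it reaches from about 0.375 to 0.9 m from the base axis. Payload 3.1 kg.
Tool frame: the origin (TCP) lies midway between the tips of the shut fingers; the grasp point (between the pads) lies robot.tcp_to_grasp behind it (robot.tcp_to_grasp is the distance from the TCP to the grasp point, in m); z points along the fingers, y is the direction in which the jaws open and shut (so a half turn about z gives the same grasp; the last joint's range is limited). The gripper opens to 87 mm and grips with 3 to 60 N. Pads are 19 mm wide; open, the fingers measure 117 mm over their backs; the gripper's body (75 mm by 190 mm) begins 51 mm behind the grasp point.
Start: joints at [1.032, 0.527, 1.433, -0, 1.181, -0.178], TCP at [0.22, 0.585, 0.223] pointing down, gripper open.
Joint ranges: [-3.08, 3.08], [-0.75, 2.2], [0.22, 2.44], [-1.43, 4.57], [0, 2.65], [-2.85, 2.85]. Speed limits (rad/s): [2.79, 2.79, 3.14, 3.14, 3.14, 3.14].

### API

Orientations are given as a unit quaternion [x, y, z, w].
In Python, from rig import robot, cams, nets gives the robot as it stands. The module is installed in compiled form; this text tells all that it offers.
- The arm moves only by the tool play_rows, never from a script. Its argument "commands" is a list of rows, each an object of numbers: "x", "y", "z": the shift along the tool's x, y, z in mm; "spin": the turn about the tool's z in rad. In form: [{"x": .., "y": .., "z": .., "spin": ..}, ...]. A call has 1 to 8 rows; each row shifts and turns the pose as measured when the row begins, along the tool's axes as they then stand; what a row does not reach is not made up. A row lasts 1/10 s, in which the tool goes at most 50 mm and 8.59 degrees, less where a joint would pass 70% of its speed; a pose out of reach is approached as far as the arm can. A call is refused whole if a number of a shift passes 50 or a number of a turn 0.15, either way. A call with a gripper value outside its range is refused whole. "grip" is the opening, from 0 (shut) to 1 (fully open), set as the call begins (left out, the last holds). The fingers move at their own pace and stop on an object; "newtons" is the grip in N (left out, the last holds). Time passes only in rows, so rows that do not move let the fingers close. It gives the time, the measured TCP pose, the force and the opening at its end, in the units of the state.
- robot.get_obs(): the state, without advancing time (a new reading comes with each control period).
- cams.camera(name): name is "side" or "top" or "wrist"; returns a dict with "img" (384x512x3 uint8, red, green, blue), "fx", "fy", "cx", "cy" (pixels), "world_to_cam" (4x4, takes a point from world to camera coordinates); the wrist camera has in their place "mount" (4x4, takes a point from camera to tool coordinates, whose origin is the TCP and whose axes are the flange's). Camera axes: x right, y up, looking along -z (the intrinsics and any distortion apply to the point x, -y, -z); pixel columns grow to the right and rows downward; lengths in m; the calibration is good to about 2 mm. A picture is of the moment at which its call begins: read the wrist's pose just before it. There is no depth.
- robot.hand_in(): hands the job in, once; it reports no verdict.
Trained networks look in a picture, given as the dict that the camera call returned (one of the last four; its "shot" number tells which), for a name from the list of things; names that differ only in an ending like _2 or _b are one class to them, and where a whole thing is asked for, a point or a joint stands for the part that bears it (a point fixed in the world has none). Each returns a list of dicts, best first, with "conf" (0 to 1); they miss things now and then, are a little off and sometimes report something else, mostly with a low value. They report only what shows in the picture. A call takes as long as a camera call. They do not tell look-alikes from the thing itself.
- nets.outline_of(picture, name): "region" (384x512 bool, what is visible of it) and "pixel" ([column, row] in pixels, amid what is visible of it).
The state is a dict: "time": time; "q": joint angles; "joint_velocities": joint speeds; "joint_torque": joint torques, N m; "position": TCP position; "tool_rot": TCP orientation; "ft_force": force on the tool from outside, world axes, zero at the start; "moment": the same for the moment, N m; "grip_width": finger opening in m.
Only numpy, scipy, OpenCV 4.12 (cv2) and the standard library are available. Lean on these libraries where they do the work, as an engineer would, in place of code of your own. Each camera call takes 0.05 s, during which the arm holds its last target.

### The job

Starting over the first lane at the left-hand end of the wire rack (left as seen from the robot), run a fingertip (fingers closed) along the top of its front rail, keeping it on the rail and counting the gaps, until it is over the third gap. Then push the cake tin that stands on the bench in front of the rack along the bench into that third lane, fully home against the back wires. Only push it: do not lift or tip it, leave everything else where it is, and finish with the hand clear.

Things in the scene. Friction and masses are not known exactly. Their poses are not given: they have to be found in the camera images.
- rack: Rack of bent steel wire, fixed to the bench: 7 dividers make 6 lanes open towards the robot. Origin on the bench under the front rail, mid THIRD lane; x points into the lanes, y to the left as seen from the robot. Lane middles at y = +204, +102, 0, -102, -204, -306 mm; dividers half-way between, 6 mm thick (lanes 96 mm clear), 37 mm high, from x = -65 (mouth) to +75. No floor: tins slide on the bench.
- rail_gap1: The 60 mm of the front rail over the middle of gap 1, the leftmost lane as seen from the robot. The rail is a rigid straight round bar 10 mm thick along the rack's y at its x = 0, from y = +270 to -372 mm, top 61 mm above the bench; tins slide under it (51 mm clear). Origin on the bar's axis, 5 mm below its top; axes as the rack's.
- rail_div12: The 20 mm of the front rail over the divider between gaps 1 and 2. Origin on the bar's axis, 5 mm below the rail's top.
- rail_gap2: The 60 mm of the front rail over the middle of the second gap. Origin on the bar's axis, 5 mm below the rail's top.
- rail_div23: The 20 mm of the front rail over the divider between gaps 2 and 3. Origin on the bar's axis, 5 mm below the rail's top.
- rail_gap3: The 60 mm of the front rail over the middle of the third gap. Origin on the bar's axis, 5 mm below the rail's top.
- cake_tin: The tin to push, the only tin standing in front of the rack: round, straight-sided, stained brown with a pale rim, 84 mm in diameter, 40 mm high, with a golden cake domed to 44 mm; 0.16 to 0.3 kg. Origin at the centre of its underside, z up.
- home3 (a point): Point on the bench where the centre of the cake tin comes when it is home in the third lane against the two back wires: rack x = +26, y = 0 mm (6 mm side play). The tin's near edge is then 16 mm in front of the rail's axis, so that upright fingers push it home without reaching under the rail. Axes as the rack's.
- mouth3 (a point): Point on the bench in the middle of the third lane's mouth, between the front ends of its two dividers (rack x = -65, y = 0 mm). Axes as the rack's.
- tin_a: The same kind of tin with a cake, standing in lane 1, 4 or 6 (swapped at random). Leave alone. Origin at the centre of its underside.
- tin_b: The same kind of tin with a cake, standing in lane 1, 4 or 6. Leave alone. Origin at the centre of its underside.
- tin_empty: The same kind of tin without a cake, standing in lane 1, 4 or 6. Leave alone. Origin at the centre of its underside.
- shaker: Steel sugar shaker, 62 mm in diameter, 109 mm high, standing on the bench in front of the rack well to one side. Leave alone. Origin at the centre of its underside.
- timer: Round white kitchen timer, 68 mm in diameter, 37 mm high, in front of the rack to one side. Leave alone. Origin at the centre of its underside.
- cutter: Steel ring cutter, 60 mm in diameter, 37 mm high, in front of the rack to one side. Leave alone. Origin at the centre of its underside.
- scraper: Bench scraper lying flat, blade 105 x 75 mm with a round wooden handle 22 mm thick, at the left front of the bench. Leave alone. Origin at the middle of the blade.
- spatula: Spatula 260 mm long with a wooden handle, lying behind the rack. Leave alone. Origin on its underside about half-way along.
Things that resemble listed ones, but are neither listed nor needed, are in the scene too. What is shaped like the cake_tin but purple is not meant.

How it is judged:
On the way, in this order (a step that is already met when the one before it is completed fails the run):
1. a fingertip touches the front rail over the first gap (contact force between the fingers and rail_gap1 above 0.2 N), for 0.02 s.
2. it touches the rail over the divider between gaps 1 and 2 (contact force between the fingers and rail_div12 above 0.2 N), for 0.02 s.
3. it touches the rail over the second gap (contact force between the fingers and rail_gap2 above 0.2 N), for 0.02 s.
4. it touches the rail over the divider between gaps 2 and 3 (contact force between the fingers and rail_div23 above 0.2 N), for 0.02 s.
5. it touches the rail over the third gap (contact force between the fingers and rail_gap3 above 0.2 N), for 0.02 s.
6. the cake tin is home in the third lane (x of cake_tin in the frame of rack above 0.02 m and y of cake_tin in the frame of rack between -0.012 and 0.012 m), for 0.2 s.
At the end, for the whole second after the job is handed in: The cake tin stands upright and at rest on the bench in the third lane from the left, within 6 mm of the back wires (all of step 6 and x of cake_tin in the frame of rack below 0.032 m and height (world z) of cake_tin below 0.004 m and angle between cake_tin's own z axis and vertical below 0.1 rad and linear speed of cake_tin below 0.01 m/s); the robot touches nothing.
It fails at once if the cake tin is lifted more than 8 mm off the bench (height (world z) of cake_tin above 0.008 m).
It fails at once if the cake tin is tipped by more than 17 degrees (angle between cake_tin's own z axis and vertical above 0.3 rad).
It fails at once if another thing is moved more than 20 mm (distance of any of tin_a, tin_b, tin_empty, shaker, timer, cutter, scraper, spatula from where it was at the start of the episode above 0.02 m).
It also fails if it takes over 64 s, if anything falls off the work surface, if the arm or the gripper's body presses on something with over 40 N, if the wrist force passes 120 N, or if a joint passes its speed limit or range.

## Working session

There is one attempt and no reset: what is moved stays moved. The work goes in short steps, Python scripts to look and compute and a tool call to move; the robot and the scene stay as the last step left them, time stands still between calls to the robot, and variables do not carry over. Pictures are saved under pics/ and viewed, and the job is handed in when it is done.

Besides the shell and the picture viewer there is one more tool, called after ">>>" as a command line: name --argument value ..., lists and objects as JSON in quotes. play_rows: Moves the arm, as the interface text tells. Its arguments: {"type":"object","properties":{"commands":{"type":"array"},"grip":{"type":"number"},"newtons":{"type":"number"}},"required":["commands"]}

```bash
mkdir -p pics; cat > h.py <<'E'
import numpy as np, cv2
from rig import robot, cams, nets
from scipy.spatial.transform import Rotation as R
def save(c,n): cv2.imwrite(f'pics/{n}.png',cv2.cvtColor(c['img'],cv2.COLOR_RGB2BGR))
def proj(c,P):
    P=np.atleast_2d(P); W=np.array(c['world_to_cam']); p=P@W[:3,:3].T+W[:3,3]
    return np.c_[c['cx']+c['fx']*p[:,0]/-p[:,2], c['cy']-c['fy']*p[:,1]/-p[:,2]]
def ray(c,px,z):
    W=np.array(c['world_to_cam']); Rm=W[:3,:3]; o=-Rm.T@W[:3,3]
    d=Rm.T@np.array([(px[0]-c['cx'])/c['fx'],-(px[1]-c['cy'])/c['fy'],-1.])
    return o+d*(z-o[2])/d[2]
E
python3 - <<'E'
from h import *
o=robot.get_obs(); print({k:np.round(v,3) for k,v in o.items()}, robot.tcp_to_grasp)
for n in ['side','top']:
    c=cams.camera(n); save(c,n+'0'); print({k:v for k,v in c.items() if k!='img'})
    for t in ['rack','cake_tin','rail_gap1','rail_gap3','shaker','timer','cutter']:
        print(n,t,[(np.round(d['pixel']),round(d['conf'],2),d['region'].sum()) for d in nets.outline_of(c,t)])
E
```

```text
{'time': np.float64(0.0), 'q': array([ 1.033,  0.528,  1.434,  0.   ,  1.181, -0.179]), 'joint_velocities': array([ 0.   ,  0.   , -0.001,  0.001,  0.002,  0.001]), 'joint_torque': array([ 2.0000e-03, -4.4005e+01, -1.7659e+01,  6.3000e-02,  5.8000e-02,
       -0.0000e+00]), 'position': array([0.22 , 0.584, 0.222]), 'tool_rot': array([ 0.179,  0.984, -0.001, -0.   ]), 'ft_force': array([-0.272,  0.629, -0.06 ]), 'moment': array([-0.062,  0.017,  0.012]), 'grip_width': np.float64(0.087)} 0.0187
{'fx': 366.7236876717962, 'fy': 366.7236876717962, 'cx': 255.83001346387937, 'cy': 195.21227246449973, 'world_to_cam': array([[ 0.96057708, -0.27742339, -0.01810897, -0.52334185],
       [ 0.17313939,  0.54598739,  0.81970758, -0.18986669],
       [-0.21751879, -0.79052769,  0.57249589, -1.00520446],
       [ 0.        ,  0.        ,  0.        ,  1.        ]]), 'shot': 1}
side rack [(array([316., 269.]), 0.73, np.int64(4074)), (array([203., 184.]), 0.54, np.int64(536)), (array([300., 258.]), 0.39, np.int64(585))]
side cake_tin [(array([216., 311.]), 0.94, np.int64(1216)), (array([188., 288.]), 
[... 814 characters left out ...]
7.]), 0.81, np.int64(475)), (array([308., 224.]), 0.69, np.int64(428)), (array([318., 263.]), 0.69, np.int64(498))]
top rail_gap1 [(array([295., 181.]), 0.62, np.int64(36)), (array([319., 180.]), 0.5, np.int64(1350)), (array([269., 183.]), 0.49, np.int64(17)), (array([238., 185.]), 0.37, np.int64(30))]
top rail_gap3 [(array([295., 181.]), 0.62, np.int64(36)), (array([319., 180.]), 0.5, np.int64(1350)), (array([269., 183.]), 0.49, np.int64(17)), (array([238., 185.]), 0.37, np.int64(30))]
top shaker [(array([214., 227.]), 0.73, np.int64(247)), (array([242., 184.]), 0.68, np.int64(55))]
top timer [(array([403., 220.]), 0.58, np.int64(268))]
top cutter [(array([384., 219.]), 0.5, np.int64(133))]
```

```bash
python3 - <<'E'
import cv2
a=cv2.imread('pics/side0.png'); cv2.imwrite('pics/side0c.png',cv2.resize(a[130:384,130:512],None,fx=2.05,fy=2.05,interpolation=cv2.INTER_CUBIC))
a=cv2.imread('pics/top0.png'); cv2.imwrite('pics/top0c.png',cv2.resize(a[110:310,170:430],None,fx=3,fy=3,interpolation=cv2.INTER_CUBIC))
E
```

```text
(no output)
```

View pics/side0c.png

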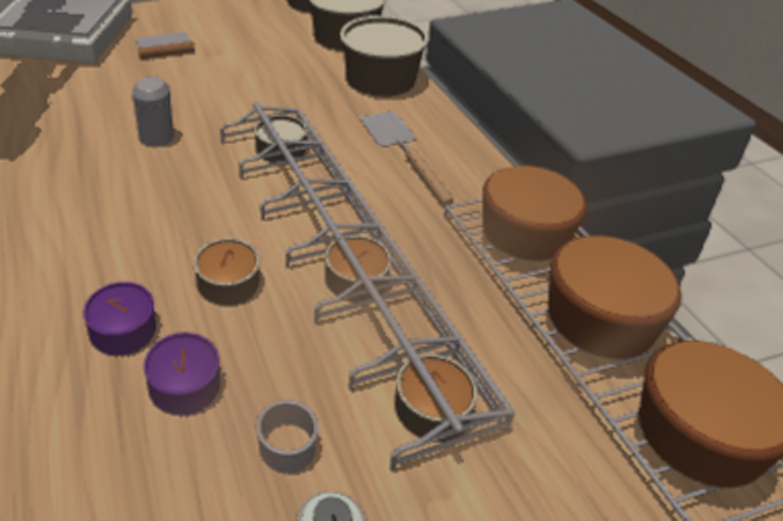

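View pics/top0c.png

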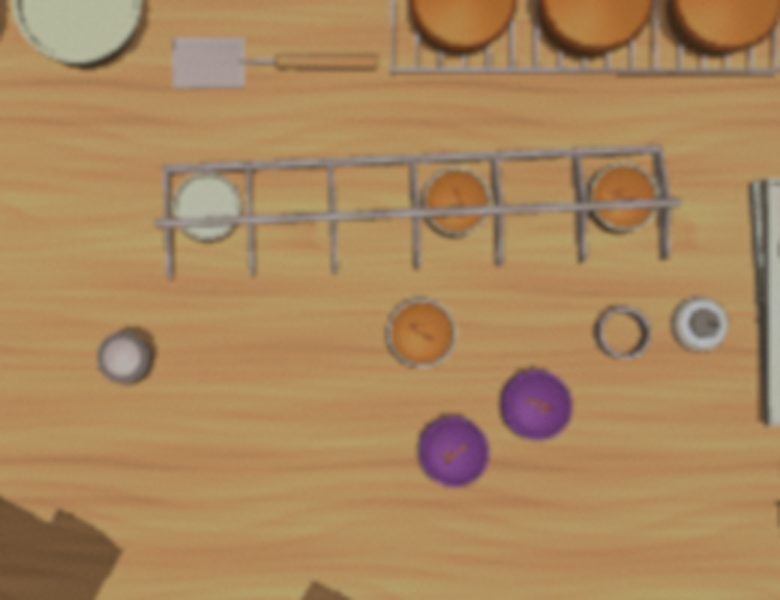

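View pics/top0.png

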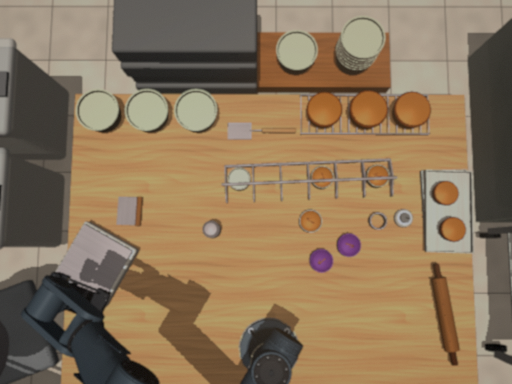

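```bash
cat >> h.py <<'E'
def rackpt(p,P):
    c,s=np.cos(p[2]),np.sin(p[2]); P=np.atleast_2d(P).astype(float)
    return np.c_[p[0]+c*P[:,0]-s*P[:,1], p[1]+s*P[:,0]+c*P[:,1], P[:,2]]
E
python3 - <<'E'
from h import *
from scipy.optimize import least_squares
c=cams.camera('top'); s=cams.camera('side')
f=lambda u,v:(170+(u+.5)/3-.5,110+(v+.5)/3-.5)
g=lambda u,v:(130+(u+.5)/2.05-.5,130+(v+.5)/2.05-.5)
A=ray(c,f(157,222),.056);B=ray(c,f(678,202),.056)
print(A,B,np.linalg.norm(A-B)) # 0.642
A2=ray(s,g(256,106),.056);B2=ray(s,g(460,430),.056)
print(A2,B2,np.linalg.norm(A2-B2))
K=np.array([[0,.27,.056],[0,-.372,.056]])
obsT=np.array([f(157,222),f(678,202)]);obsS=np.array([g(256,106),g(460,430)])
r=least_squares(lambda p:np.r_[(proj(c,rackpt(p,K))-obsT).ravel(),(proj(s,rackpt(p,K))-obsS).ravel()],[.6,0,0])
p=r.x;print(p,r.fun.round(2))
np.save('rack.npy',p)
for cc,n in((c,'top'),(s,'side')):
    im=cv2.resize(cv2.cvtColor(cc['img'],cv2.COLOR_RGB2BGR),None,fx=4,fy=4,interpolation=cv2.INTER_CUBIC)
    def ln(a,b,col):
        q=((proj(cc,rackpt(p,[a,b]))+.5)*4-.5); cv2.line(im,*[tuple(int(round(v)) for v in t) for t in q],col,1)
    ln(*K,(0,0,255))
    for i in range(7):
        y=.255-.102*i
        ln([-.065,y,.0],[.075,y,.0],(0,255,0)); ln([-.065,y,.037],[.075,y,.037],(255,0,0))
    if n=='top': im=im[580:1000,840:1640]
    else: im=im[700:1300,900:1600]
    cv2.imwrite(f'pics/fit_{n}.png',im)
for nm,px in (('tin_top',f(420,332)),): print(nm,ray(c,px,.04))
for d in nets.outline_of(c,'cake_tin'): 
    ys,xs=np.nonzero(d['region']); print(d['conf'],d['pixel'],xs.mean(),ys.mean(),ray(c,(xs.mean(),ys.mean()),.035))
for d in nets.outline_of(s,'cake_tin'): 
    ys,xs=np.nonzero(d['region']); print(d['conf'],d['pixel'],ray(s,(xs.mean(),ys.mean()),.025))
E
```

```text
[0.59173589 0.16878461 0.056     ] [ 0.61853771 -0.46452476  0.056     ] 0.633876251783089
[0.58832323 0.16156494 0.056     ] [ 0.61791061 -0.46531963  0.056     ] 0.6275824145889832
[ 0.60227688 -0.09574663  0.04176056] [-1.44  0.19  0.8   0.2  -0.25 -2.03  0.46  0.91]
tin_top [ 0.4601873  -0.15139179  0.04      ]
0.79 [309.3, 225.2] 309.59777777777776 221.21333333333334 [ 0.45725011 -0.1516469   0.035     ]
0.72 [347.6, 247.6] 347.800875273523 245.00437636761487 [ 0.37144362 -0.28955814  0.035     ]
0.61 [319.9, 264.0] 320.5365853658537 260.6718403547672 [ 0.31465805 -0.18994871  0.035     ]
0.59 [235.7, 183.5] 235.33333333333334 184.04761904761904 [0.59325811 0.12110485 0.035     ]
0.97 [241.9, 262.2] [ 0.45596014 -0.15908742  0.025     ]
0.87 [215.3, 312.9] [ 0.37017298 -0.29599903  0.025     ]
0.66 [186.9, 287.4] [ 0.31493192 -0.19701575  0.025     ]
```

```bash
sleep 1
```

```text
(no output)
```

View pics/fit_top.png

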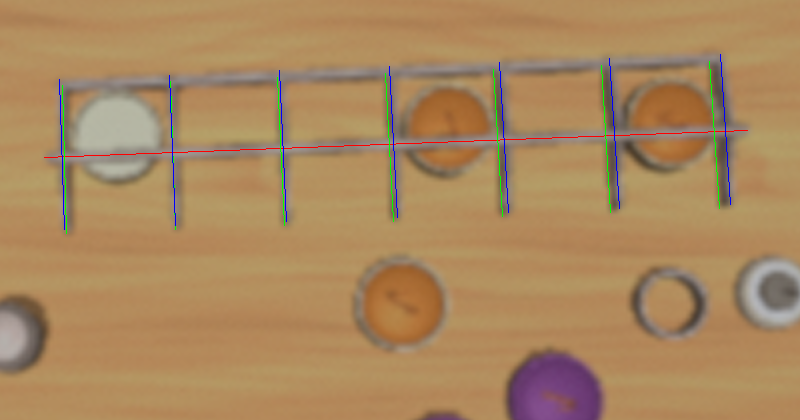

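View pics/fit_side.png

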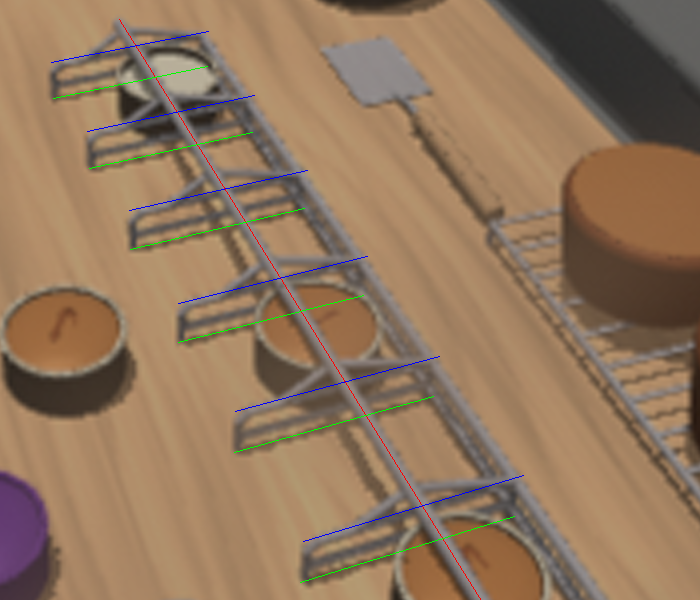

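Both views give consistent positions. The rack has seven dividers, with its left end at top px (224,183). In lane 1 is an empty tin (239,179), in lane 4 a cake tin (321,177) and in lane 6 another (377,176).

Things that could be taken for the target:
- golden tin in front of the rack at (310,221)
- purple tins at (321,260) and (348,245)
- tins in lanes 4 and 6

The golden tin with the pale rim at (310,221) matches the description, and the close crop confirms it. First I'll align the wrist and shut the fingers.

>>> play_rows --commands '[{"spin": -0.1},{"spin": -0.1},{"spin": -0.1},{"spin": -0.1}]' --grip 0

```text
invalid input
```

```bash
cat >> h.py <<'E'
p=np.array([.6023,-.0957,.0418])
def go(rx,ry,z,yawoff=0.):
    "print shift in tool axes mm to rack point, spin needed so tool y = rack y + yawoff"
    o=robot.get_obs(); Rm=R.from_quat(o['tool_rot']).as_matrix(); T=rackpt(p,[[rx,ry,z]])[0]
    d=Rm.T@(T-o['position'])*1000; yw=np.arctan2(Rm[1,1],Rm[0,1]); e=(p[2]+np.pi/2+yawoff-yw+np.pi)%(2*np.pi)-np.pi
    w=o['position']-np.r_[p[:2],0]; c,s=np.cos(p[2]),np.sin(p[2])
    print('t',round(float(o['time']),2),'rackpos',np.round([c*w[0]+s*w[1],-s*w[0]+c*w[1],w[2]],4),'tool shift',d.round(1),'spin',round(-e,3),'F',np.round(o['ft_force'],2),'w',round(float(o['grip_width']),4),'q',o['q'].round(2))
E
python3 -c "
from h import *
go(0,.204,.1)"
```

```text
t 1.0 rackpos [-0.3535  0.696   0.2225] tool shift [-517.7 -314.7  122.5] spin -0.402 F [-0.45  0.06  0.33] w 0.0872 q [ 1.03  0.53  1.43  0.    1.18 -0.18]
```

>>> play_rows --commands '[{"x": 0,"y": 0,"z": 0,"spin": -0.1},{"x": 0,"y": 0,"z": 0,"spin": -0.1},{"x": 0,"y": 0,"z": 0,"spin": -0.1},{"x": 0,"y": 0,"z": 0,"spin": -0.1}]' --grip 0

```text
time: 1.4
position: [0.22, 0.585, 0.2226]
tool_rot: [-0.028, 1.0, 0.0, 0.0]
ft_force: [-0.8, -0.6, -0.3]
grip_width: 0.0627
```

```bash
python3 -c "
from h import *
go(0,.204,.1)"
```

```text
t 1.4 rackpos [-0.3535  0.6961  0.2226] tool shift [-346.8 -496.8  122.6] spin 0.014 F [-0.82 -0.64 -0.29] w 0.0627 q [ 1.03  0.53  1.43  0.    1.18 -0.59]
```

>>> play_rows --commands '[{"x": -25,"y": -35,"z": 0,"spin": 0},{"x": -25,"y": -35,"z": 0,"spin": 0},{"x": -25,"y": -35,"z": 0,"spin": 0},{"x": -25,"y": -35,"z": 0,"spin": 0},{"x": -25,"y": -35,"z": 0,"spin": 0},{"x": -25,"y": -35,"z": 0,"spin": 0},{"x": -25,"y": -35,"z": 0,"spin": 0}]'

```text
time: 2.1
position: [0.4127, 0.3491, 0.2227]
tool_rot: [-0.035, 0.999, 0.003, 0.002]
ft_force: [0.2, -0.3, -0.1]
grip_width: 0.0072
```

>>> play_rows --commands '[{"x": -25,"y": -35,"z": 0,"spin": 0},{"x": -25,"y": -35,"z": 0,"spin": 0},{"x": -25,"y": -35,"z": 0,"spin": 0},{"x": -25,"y": -35,"z": 0,"spin": 0},{"x": -25,"y": -35,"z": 0,"spin": 0},{"x": -25,"y": -35,"z": 0,"spin": 0},{"x": 0,"y": 0,"z": 0,"spin": 0}]'

```text
time: 2.8
position: [0.5878, 0.1362, 0.2237]
tool_rot: [-0.032, 0.999, 0.003, 0.005]
ft_force: [0.1, 0.1, -0.1]
grip_width: 0.0003
```

```bash
python3 -c "
from h import *
go(0,.204,.09)"
```

```text
t 2.8 rackpos [-0.0048  0.2323  0.2237] tool shift [ -2.7 -29.1 133.6] spin 0.021 F [ 0.09  0.09 -0.13] w 0.0003 q [ 0.04  0.49  1.5   0.01  1.14 -1.6 ]
```

>>> play_rows --commands '[{"x": -1,"y": -14,"z": 25,"spin": 0.02},{"x": -1,"y": -14,"z": 25,"spin": 0},{"x": 0,"y": 0,"z": 30,"spin": 0},{"x": 0,"y": 0,"z": 30,"spin": 0},{"x": 0,"y": 0,"z": 20,"spin": 0},{"x": 0,"y": 0,"z": 0,"spin": 0}]'

```text
time: 3.4
position: [0.5947, 0.1088, 0.0915]
tool_rot: [-0.019, 1.0, 0.004, 0.008]
ft_force: [-1.2, 0.0, -1.6]
grip_width: 0.0002
```

```bash
python3 - <<'E'
from h import *
go(0,.204,.061)
s=cams.camera('side'); cv2.imwrite('pics/s1.png',cv2.resize(cv2.cvtColor(s['img'],cv2.COLOR_RGB2BGR)[140:290,170:370],None,fx=4,fy=4))
E
```

```text
t 3.4 rackpos [0.0009 0.2046 0.0915] tool shift [ 1.4 -0.8 30.5] spin -0.003 F [-1.21  0.05 -1.59] w 0.0002 q [-0.01  0.67  1.61  0.01  0.85 -1.62]
```

View pics/s1.png

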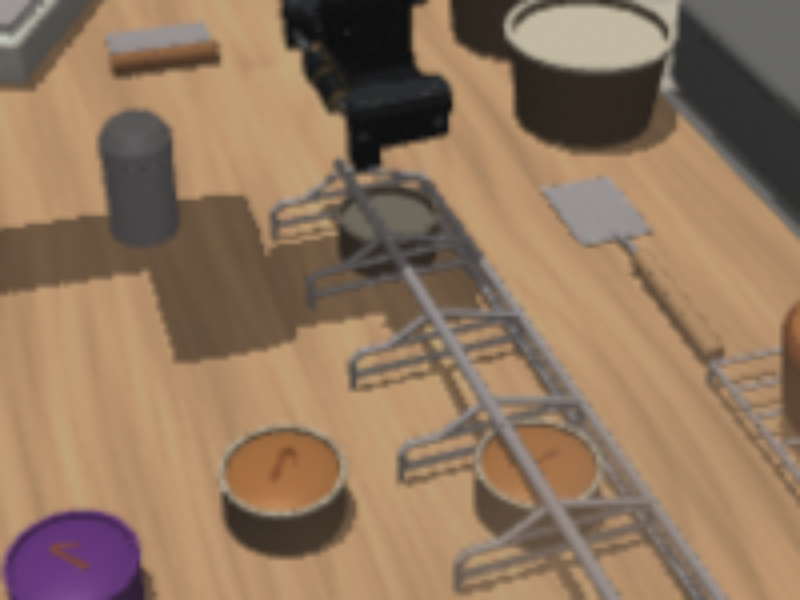

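The shut fingertip, at (362,165) in the crop, hangs about 30 mm above the rail over lane 1. Lowering it now.

>>> play_rows --commands '[{"x": 0,"y": 0,"z": 10,"spin": 0},{"x": 0,"y": 0,"z": 10,"spin": 0},{"x": 0,"y": 0,"z": 5,"spin": 0},{"x": 0,"y": 0,"z": 3,"spin": 0},{"x": 0,"y": 0,"z": 3,"spin": 0},{"x": 0,"y": 0,"z": 2,"spin": 0},{"x": 0,"y": 0,"z": 2,"spin": 0}]'

```text
time: 4.15
position: [0.5996, 0.1104, 0.0611]
tool_rot: [-0.02, 1.0, 0.004, 0.014]
ft_force: [-4.7, -0.6, 16.8]
grip_width: 0.0004
```

```bash
python3 -c "
from h import *
go(0,0,.061)"
```

```text
t 4.15 rackpos [0.0059 0.2061 0.0611] tool shift [   5.7 -206.1   -1.4] spin -0.001 F [-4.68 -0.57 16.81] w 0.0004 q [-0.01  0.71  1.62  0.01  0.79 -1.62]
```

>>> play_rows --commands '[{"x": 4,"y": -8,"z": 0.5,"spin": 0},{"x": 3,"y": -12,"z": 0.5,"spin": 0},{"x": 1,"y": -12,"z": 1,"spin": 0},{"x": 0,"y": -12,"z": 1,"spin": 0}]'

```text
time: 4.55
position: [0.5963, 0.0681, 0.0612]
tool_rot: [-0.02, 1.0, 0.006, 0.018]
ft_force: [-0.9, 5.5, 8.1]
grip_width: 0.0005
```

```bash
python3 -c "
from h import *
go(0,0,.061)"
```

```text
t 4.55 rackpos [0.0008 0.1639 0.0612] tool shift [   0.5 -163.9   -1.8] spin -0.002 F [-0.86  5.51  8.11] w 0.0005 q [-0.08  0.7   1.65  0.02  0.76 -1.71]
```

>>> play_rows --commands '[{"x": 0.5,"y": -12,"z": 0.7,"spin": 0},{"x": 0.5,"y": -12,"z": 0.7,"spin": 0},{"x": 0.5,"y": -12,"z": 0.7,"spin": 0},{"x": 0.5,"y": -12,"z": 0.7,"spin": 0}]'

```text
time: 4.95
position: [0.5982, 0.0189, 0.0612]
tool_rot: [-0.017, 1.0, 0.009, 0.021]
ft_force: [-0.6, 4.5, 7.0]
grip_width: 0.0004
```

```bash
python3 -c "
from h import *
go(0,0,.061)"
```

```text
t 4.95 rackpos [0.0007 0.1147 0.0612] tool shift [-1.000e-01 -1.147e+02 -1.800e+00] spin -0.007 F [-0.61  4.51  6.98] w 0.0004 q [-0.17  0.7   1.66  0.04  0.75 -1.8 ]
```

Pressing steadily at 7 N. It has passed divider 1-2 and is now over gap 2. Carrying on.

>>> play_rows --commands '[{"x": 0.5,"y": -12,"z": 0.7,"spin": -0.002},{"x": 0.5,"y": -12,"z": 0.7,"spin": -0.002},{"x": 0.5,"y": -12,"z": 0.7,"spin": -0.002},{"x": 0.5,"y": -12,"z": 0.7,"spin": -0.002}]'

```text
time: 5.35
position: [0.5993, -0.0299, 0.0612]
tool_rot: [-0.018, 0.999, 0.012, 0.024]
ft_force: [-0.1, 5.6, 7.5]
grip_width: 0.0006
```

```bash
python3 -c "
from h import *
go(0,0,.061)"
```

```text
t 5.35 rackpos [-0.0002  0.0659  0.0612] tool shift [ -0.6 -65.8  -1.4] spin -0.004 F [-0.06  5.61  7.52] w 0.0006 q [-0.26  0.7   1.66  0.05  0.75 -1.9 ]
```

>>> play_rows --commands '[{"x": 0,"y": -12,"z": 0.7,"spin": -0.002},{"x": 0,"y": -12,"z": 0.7,"spin": -0.002},{"x": 0.3,"y": -12,"z": 0.7,"spin": -0.002},{"x": 0.3,"y": -12,"z": 0.7,"spin": -0.002}]'

```text
time: 5.75
position: [0.6008, -0.0775, 0.0611]
tool_rot: [-0.019, 0.999, 0.016, 0.026]
ft_force: [0.1, 5.6, 8.0]
grip_width: 0.0004
```

```bash
python3 -c "
from h import *
go(0,0,.061)"
```

```text
t 5.75 rackpos [-0.0007  0.0182  0.0611] tool shift [ -0.8 -18.2  -0.4] spin -0.002 F [0.08 5.6  7.99] w 0.0004 q [-0.34  0.71  1.64  0.07  0.76 -2.  ]
```

>>> play_rows --commands '[{"x": 0,"y": -12,"z": 0.7,"spin": 0},{"x": 0,"y": -6,"z": 0.7,"spin": 0},{"x": 0,"y": 0,"z": 1,"spin": 0}]'

```text
time: 6.05
position: [0.6015, -0.0965, 0.0611]
tool_rot: [-0.017, 0.999, 0.019, 0.027]
ft_force: [-0.5, 3.2, 7.8]
grip_width: 0.0008
```

```bash
python3 - <<'E'
from h import *
go(0,0,.061)
s=cams.camera('side'); cv2.imwrite('pics/s2.png',cv2.resize(cv2.cvtColor(s['img'],cv2.COLOR_RGB2BGR)[140:290,170:370],None,fx=4,fy=4))
E
```

```text
t 6.05 rackpos [-0.0008 -0.0008  0.0611] tool shift [-0.8  0.8  0.2] spin -0.008 F [-0.5   3.19  7.78] w 0.0008 q [-0.37  0.71  1.63  0.08  0.77 -2.03]
```

View pics/s2.png

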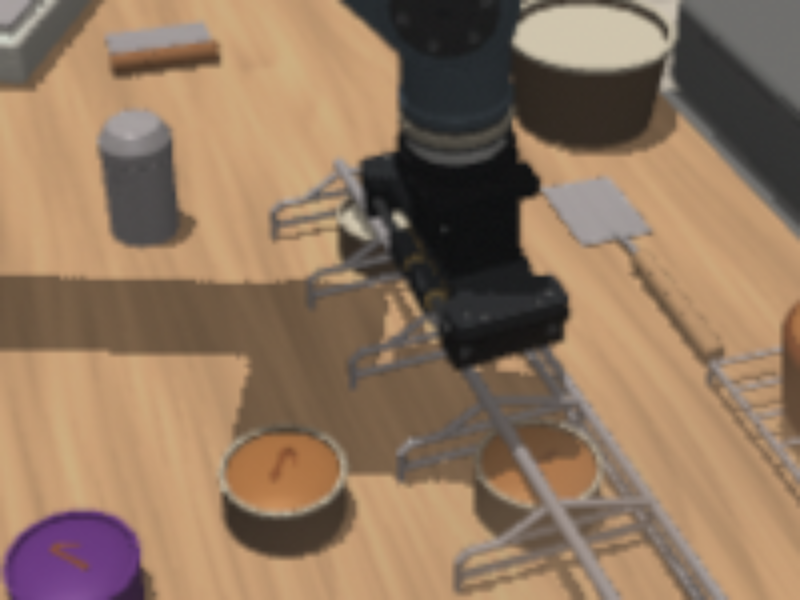

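>>> play_rows --commands '[{"x": 0,"y": 0,"z": -15,"spin": 0},{"x": 0,"y": 0,"z": -30,"spin": 0},{"x": 20,"y": -15,"z": -35,"spin": 0.14},{"x": 25,"y": -20,"z": 0,"spin": 0.14},{"x": 25,"y": -20,"z": 0,"spin": 0.14},{"x": 0,"y": 0,"z": 0,"spin": 0.14},{"x": 0,"y": 0,"z": 0,"spin": 0.14},{"x": 0,"y": 0,"z": 0,"spin": 0.14}]'

```text
time: 6.9
position: [0.5158, -0.1549, 0.1424]
tool_rot: [0.409, 0.912, 0.025, 0.018]
ft_force: [0.4, -0.7, -0.3]
grip_width: 0.0006
```

```bash
python3 - <<'E'
from h import *
s=cams.camera('side')
print(ray(s,(170+285/4,140+471/4),.04))
for P in ([.459,-.1515,.04],[.459,-.155,.04],[.457,-.155,.04]): print(proj(s,P), proj(cams.camera('top'),P))
w=np.array([.459,-.154])-p[:2]; c,s_=np.cos(p[2]),np.sin(p[2]); tx,ty=c*w[0]+s_*w[1],-s_*w[0]+c*w[1]; print('tin rack',tx,ty)
go(tx,ty-.075,.1,-np.pi/2)
E
```

```text
[ 0.46043511 -0.15751192  0.04      ]
[[240.15642133 256.30533472]] [[309.69927765 220.65930714]]
[[240.48229781 257.21176998]] [[310.6601232  220.66319139]]
[[239.74082033 257.37228304]] [[310.66515027 221.21221246]]
tin rack -0.14561105888980252 -0.052260879527524604
t 7.1 rackpos [-0.088  -0.0551  0.1421] tool shift [-17.9 -92.9  36.7] spin 0.697 F [-1.24  0.62 -0.47] w 0.0005 q [-0.53  0.51  1.76  0.07  0.84 -1.32]
```

>>> play_rows --commands '[{"x": 0,"y": 0,"z": 0,"spin": 0.14},{"x": 0,"y": 0,"z": 0,"spin": 0.14},{"x": 0,"y": 0,"z": 0,"spin": 0.14},{"x": 0,"y": 0,"z": 0,"spin": 0.14},{"x": 0,"y": 0,"z": 0,"spin": 0.14}]' --grip 0.4

```text
time: 7.6
position: [0.5164, -0.155, 0.1424]
tool_rot: [0.697, 0.716, 0.03, 0.008]
ft_force: [-0.5, -0.8, 0.4]
grip_width: 0.0306
```

```bash
python3 -c "
from h import *
go(-.1455,-.130,.1,-np.pi/2)"
```

```text
t 7.6 rackpos [-0.0883 -0.0556  0.1424] tool shift [-76.4 -58.2  37.1] spin -0.016 F [-0.49 -0.83  0.4 ] w 0.0306 q [-0.53  0.51  1.76  0.07  0.84 -0.6 ]
```

>>> play_rows --commands '[{"x": -26,"y": -20,"z": 0,"spin": -0.015},{"x": -26,"y": -20,"z": 0,"spin": 0},{"x": -25,"y": -18,"z": 0,"spin": 0},{"x": 0,"y": 0,"z": 20,"spin": 0},{"x": 0,"y": 0,"z": 20,"spin": 0},{"x": 0,"y": 0,"z": 0,"spin": 0}]'

```text
time: 8.2
position: [0.4637, -0.2374, 0.0973]
tool_rot: [0.686, 0.727, 0.029, 0.012]
ft_force: [-0.4, 0.1, 1.0]
grip_width: 0.0349
```

```bash
python3 - <<'E'
from h import *
go(-.1455,-.130,.015,-np.pi/2)
s=cams.camera('side'); cv2.imwrite('pics/s3.png',cv2.resize(cv2.cvtColor(s['img'],cv2.COLOR_RGB2BGR)[200:350,150:350],None,fx=4,fy=4))
E
```

```text
t 8.2 rackpos [-0.1444 -0.1358  0.0973] tool shift [ 3.9 -5.8 82.2] spin 0.017 F [-0.35  0.12  0.98] w 0.0349 q [-0.72  0.57  1.83  0.09  0.71 -0.85]
```

View pics/s3.png

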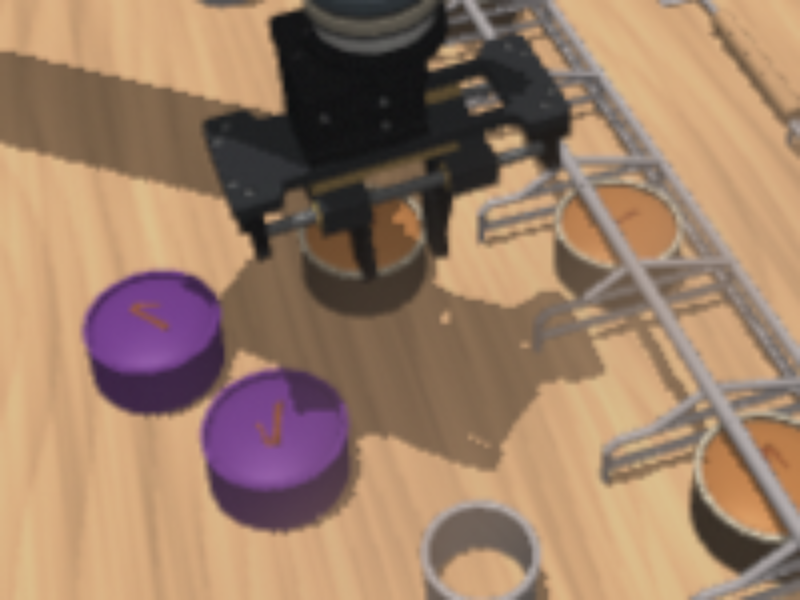

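>>> play_rows --commands '[{"x": 1,"y": -2,"z": 20,"spin": 0.01},{"x": 1,"y": -2,"z": 20,"spin": 0},{"x": 1,"y": -1,"z": 20,"spin": 0},{"x": 0,"y": 0,"z": 15,"spin": 0},{"x": 0,"y": 0,"z": 5,"spin": 0},{"x": 0,"y": 0,"z": 0,"spin": 0}]'

```text
time: 8.85
position: [0.4692, -0.2351, 0.0217]
tool_rot: [0.685, 0.728, 0.029, 0.018]
ft_force: [-0.2, 0.1, 0.4]
grip_width: 0.035
```

```bash
python3 - <<'E'
from h import *
go(-.1455,-.130,.015,-np.pi/2)
print((R.from_quat(robot.get_obs()['tool_rot']).as_matrix()).round(3))
s=cams.camera('side'); cv2.imwrite('pics/s4.png',cv2.resize(cv2.cvtColor(s['img'],cv2.COLOR_RGB2BGR)[200:350,150:350],None,fx=4,fy=4))
E
```

```text
t 8.85 rackpos [-0.1388 -0.1338  0.0217] tool shift [ 3.8 -7.1  6.3] spin 0.018 F [-0.19  0.06  0.42] w 0.035 q [-0.71  0.71  1.87  0.11  0.53 -0.87]
[[-0.061  0.996  0.067]
 [ 0.998  0.06   0.018]
 [ 0.014  0.068 -0.998]]
```

View pics/s4.png

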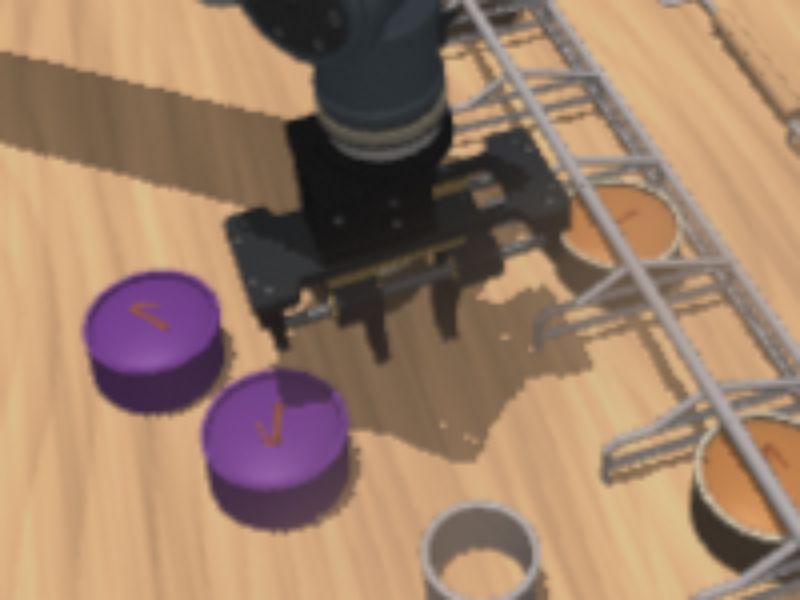

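>>> play_rows --commands '[{"x": 0,"y": -7,"z": 3,"spin": 0.018},{"x": 10,"y": 0,"z": 0,"spin": 0},{"x": 10,"y": 0,"z": 0,"spin": 0},{"x": 7,"y": 0,"z": 0,"spin": 0},{"x": 7,"y": 0,"z": 0,"spin": 0},{"x": 7,"y": 0,"z": 0,"spin": 0}]'

```text
time: 9.5
position: [0.4617, -0.193, 0.0221]
tool_rot: [0.692, 0.721, 0.03, 0.021]
ft_force: [0.1, -1.3, -0.1]
grip_width: 0.0349
```

```bash
python3 - <<'E'
from h import *
go(-.1455,-.048,.018,-np.pi/2)
s=cams.camera('side'); cv2.imwrite('pics/s5.png',cv2.resize(cv2.cvtColor(s['img'],cv2.COLOR_RGB2BGR)[200:350,150:350],None,fx=4,fy=4))
E
```

```text
t 9.5 rackpos [-0.1446 -0.0914  0.0221] tool shift [43.3 -1.3  4.5] spin -0.001 F [ 0.08 -1.26 -0.09] w 0.0349 q [-0.65  0.7   1.94  0.12  0.46 -0.8 ]
```

View pics/s5.png

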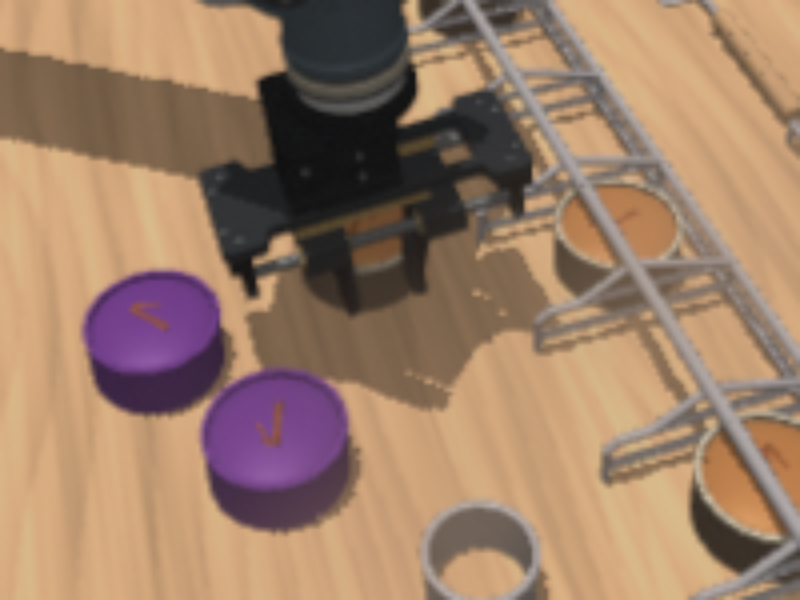

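>>> play_rows --commands '[{"x": 6,"y": 0,"z": 0.5,"spin": 0},{"x": 6,"y": 0,"z": 0.5,"spin": 0},{"x": 6,"y": 0,"z": 0.5,"spin": 0},{"x": 6,"y": 0,"z": 0.5,"spin": 0},{"x": 6,"y": 0,"z": 0,"spin": 0},{"x": 6,"y": 0,"z": 0,"spin": 0}]'

```text
time: 10.15
position: [0.4619, -0.1552, 0.0209]
tool_rot: [0.692, 0.721, 0.03, 0.024]
ft_force: [0.4, -1.2, 1.2]
grip_width: 0.0347
```

```bash
cat > tin.py <<'E'
from h import *
import sys
def tins():
    for n,z in (('top',.035),('side',.025)):
        c=cams.camera(n)
        for d in nets.outline_of(c,'cake_tin'):
            ys,xs=np.nonzero(d['region']); w=ray(c,(xs.mean(),ys.mean()),z)[:2]-p[:2]; cc,s=np.cos(p[2]),np.sin(p[2])
            print(n,round(d['conf'],2),np.round(d['pixel']),d['region'].sum(),'rack',np.round([cc*w[0]+s*w[1],-s*w[0]+cc*w[1]],4))
        if n=='side': cv2.imwrite(f'pics/{sys.argv[1]}.png',cv2.resize(cv2.cvtColor(c['img'],cv2.COLOR_RGB2BGR)[180:330,150:350],None,fx=4,fy=4))
tins()
E
python3 - <<'E'
from h import *
go(-.1455,-.048,.018,-np.pi/2)
E
python3 tin.py s6
```

```text
t 10.15 rackpos [-0.1428 -0.0536  0.0209] tool shift [ 5.6 -3.   2.8] spin -0.0 F [ 0.35 -1.22  1.18] w 0.0347 q [-0.59  0.69  1.97  0.12  0.42 -0.74]
top 0.54 [318. 268.] 157 rack [-0.3104 -0.0688]
side 0.88 [190. 287.] 1038 rack [-0.292  -0.0883]
side 0.66 [216. 311.] 1211 rack [-0.2401 -0.1906]
side 0.59 [239. 256.] 290 rack [-0.1469 -0.0317]
```

View pics/s6.png

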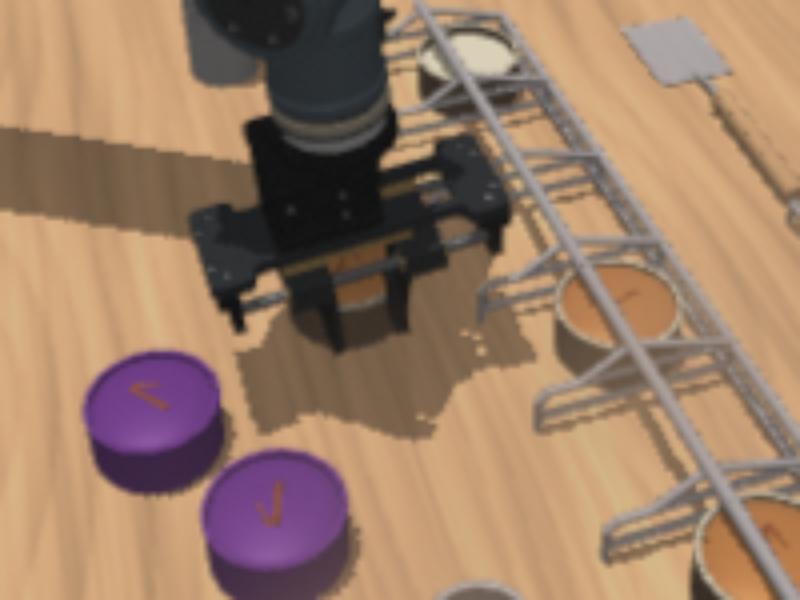

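>>> play_rows --commands '[{"x": 5,"y": 0,"z": 0,"spin": 0},{"x": 1,"y": 0,"z": 0,"spin": 0},{"x": -20,"y": 0,"z": 0,"spin": 0},{"x": -30,"y": 0,"z": 0,"spin": 0},{"x": 0,"y": 0,"z": -40,"spin": 0},{"x": 0,"y": 0,"z": -45,"spin": 0},{"x": -30,"y": -30,"z": -10,"spin": 0},{"x": 0,"y": 0,"z": 0,"spin": 0}]'

```text
time: 11.15
position: [0.4248, -0.2317, 0.1107]
tool_rot: [0.691, 0.722, 0.029, 0.016]
ft_force: [0.6, -0.0, -0.0]
grip_width: 0.0344
```

```bash
python3 - <<'E'
from h import *
go(-.1455,-.048,.018,-np.pi/2)
c=cams.camera('top');cv2.imwrite('pics/t7.png',cv2.resize(cv2.cvtColor(c['img'],cv2.COLOR_RGB2BGR)[150:300,200:400],None,fx=4,fy=4))
E
python3 tin.py s7
```

```text
t 11.15 rackpos [-0.183  -0.1285  0.1107] tool shift [78.8 31.6 96.2] spin 0.001 F [ 0.56 -0.   -0.03] w 0.0344 q [-0.77  0.51  1.92  0.09  0.68 -0.88]
top 0.69 [296. 220.] 207 rack [-0.1286 -0.0033]
side 0.77 [235. 256.] 450 rack [-0.15   -0.0236]
side 0.72 [216. 312.] 1167 rack [-0.24   -0.1906]
side 0.69 [188. 286.] 1039 rack [-0.2919 -0.0881]
```

View pics/s7.png

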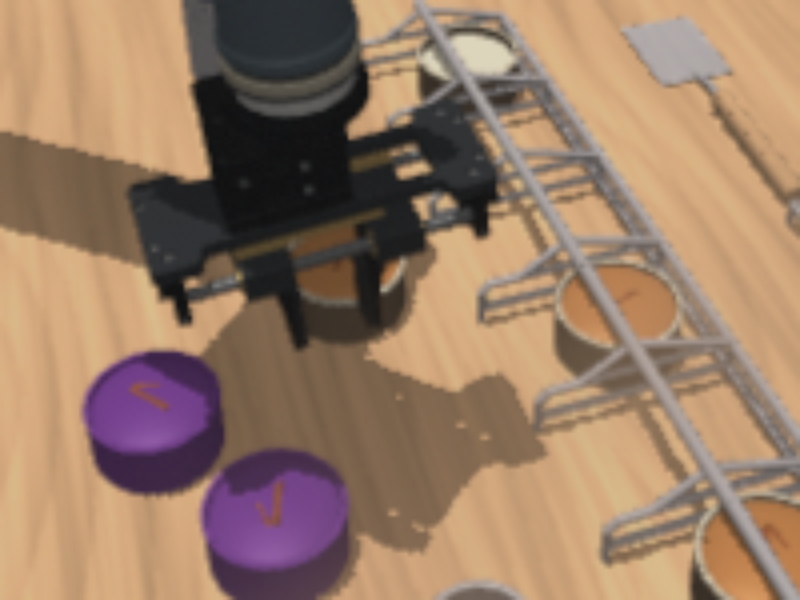

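View pics/t7.png

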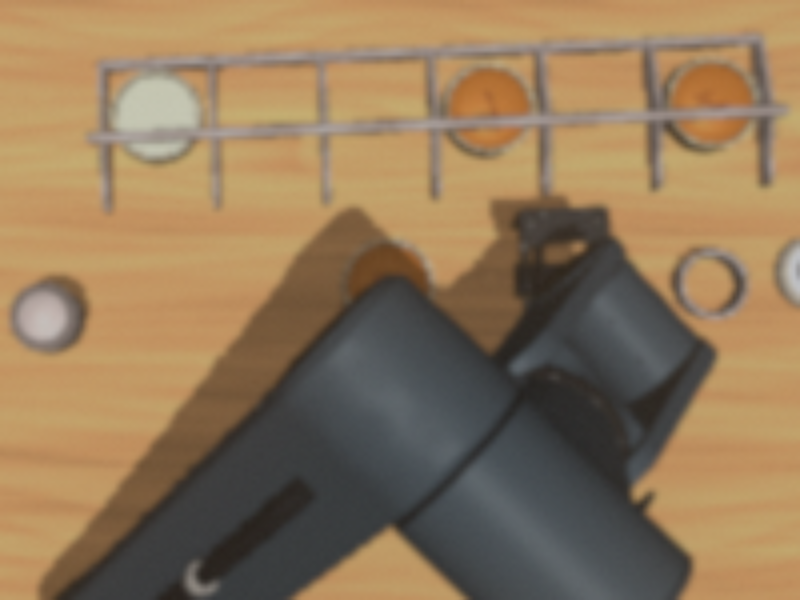

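```bash
python3 - <<'E'
from h import *
c=cams.camera('top')
w=ray(c,(200+390/4,150+282/4),.04)[:2]-p[:2];cc,s=np.cos(p[2]),np.sin(p[2]);print(cc*w[0]+s*w[1],-s*w[0]+cc*w[1])
go(-.212,0,.11)
E
```

```text
-0.14324895550477387 -0.005376122662526628
t 11.45 rackpos [-0.1815 -0.1244  0.1087] tool shift [124.6 -29.6  -0.6] spin -1.564 F [-0.11  0.49  0.33] w 0.0345 q [-0.76  0.52  1.92  0.09  0.68 -0.88]
```

>>> play_rows --commands '[{"x": 0,"y": 0,"z": 0,"spin": -0.14},{"x": 0,"y": 0,"z": 0,"spin": -0.14},{"x": 0,"y": 0,"z": 0,"spin": -0.14},{"x": 0,"y": 0,"z": 0,"spin": -0.14},{"x": 0,"y": 0,"z": 0,"spin": -0.14},{"x": 0,"y": 0,"z": 0,"spin": -0.14},{"x": 0,"y": 0,"z": 0,"spin": -0.14},{"x": 0,"y": 0,"z": 0,"spin": -0.14}]'

```text
time: 12.25
position: [0.427, -0.2179, 0.103]
tool_rot: [0.171, 0.985, 0.021, 0.022]
ft_force: [-0.0, 0.3, -0.2]
grip_width: 0.0346
```

```bash
python3 - <<'E'
from h import *
go(-.212,0,.11)
E
```

```text
t 12.25 rackpos [-0.1803 -0.1147  0.103 ] tool shift [72.4 94.6 -4.9] spin -0.385 F [-0.01  0.31 -0.21] w 0.0346 q [-0.74  0.53  1.92  0.09  0.68 -2.04]
```

>>> play_rows --commands '[{"x": 24,"y": 31,"z": -3,"spin": 0},{"x": 24,"y": 31,"z": -2,"spin": 0},{"x": 24,"y": 31,"z": 0,"spin": 0},{"x": 0,"y": 0,"z": 0,"spin": -0.13},{"x": 0,"y": 0,"z": 0,"spin": -0.13},{"x": 0,"y": 0,"z": 0,"spin": -0.12},{"x": 0,"y": 0,"z": 0,"spin": 0}]'

```text
time: 12.95
position: [0.3879, -0.0957, 0.1061]
tool_rot: [-0.031, 0.999, 0.02, 0.021]
ft_force: [0.3, 0.3, 0.2]
grip_width: 0.0347
```

```bash
python3 - <<'E'
from h import *
go(-.212,-.003,.02)
E
python3 tin.py s8
```

```text
t 12.95 rackpos [-0.2142  0.009   0.1061] tool shift [  1.8 -15.3  85.6] spin 0.022 F [0.27 0.33 0.17] w 0.0347 q [-0.57  0.46  2.12  0.11  0.56 -2.29]
top 0.86 [293. 221.] 299 rack [-0.1363  0.0044]
top 0.82 [346. 248.] 469 rack [-0.2389 -0.1846]
top 0.61 [329. 264.] 75 rack [-0.3014 -0.112 ]
side 0.92 [188. 286.] 1055 rack [-0.2921 -0.0884]
side 0.82 [237. 252.] 844 rack [-0.1456 -0.0066]
side 0.75 [218. 313.] 1232 rack [-0.24   -0.1913]
```

View pics/s8.png

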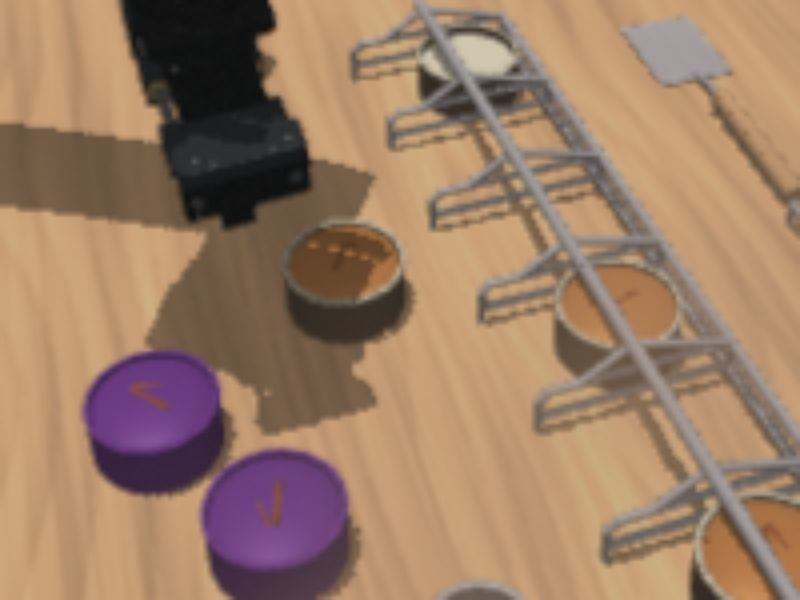

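>>> play_rows --commands '[{"x": 0,"y": -7,"z": 20,"spin": 0.02},{"x": 0,"y": -7,"z": 25,"spin": 0},{"x": 0,"y": 0,"z": 25,"spin": 0},{"x": 0,"y": 0,"z": 12,"spin": 0},{"x": 0,"y": 0,"z": 0,"spin": 0}]'

```text
time: 13.65
position: [0.3955, -0.1102, 0.0216]
tool_rot: [-0.015, 0.999, 0.018, 0.024]
ft_force: [-0.3, -0.0, 0.6]
grip_width: 0.0349
```

```bash
python3 - <<'E'
from h import *
go(-.212,-.003,.02)
print((R.from_quat(robot.get_obs()['tool_rot']).as_matrix()).round(3))
E
```

```text
t 13.65 rackpos [-0.2072 -0.0058  0.0216] tool shift [4.9 2.7 1.4] spin -0.01 F [-0.25 -0.05  0.6 ] w 0.0349 q [-0.59  0.67  2.14  0.19  0.31 -2.37]
[[-0.998 -0.032  0.048]
 [-0.03   0.999  0.036]
 [-0.049  0.034 -0.998]]
```

>>> play_rows --commands '[{"x": -6,"y": 2,"z": 0,"spin": -0.01},{"x": -8,"y": 2,"z": 0,"spin": 0},{"x": -8,"y": 1,"z": 0,"spin": 0},{"x": -8,"y": 1,"z": 0,"spin": 0},{"x": -8,"y": 0,"z": 0,"spin": 0},{"x": -8,"y": 0,"z": 0,"spin": 0}]'

```text
time: 14.25
position: [0.4447, -0.1015, 0.0266]
tool_rot: [-0.02, 0.999, 0.017, 0.025]
ft_force: [-0.6, 0.3, -1.4]
grip_width: 0.035
```

```bash
python3 - <<'E'
from h import *
go(-.022,0,.02)
E
python3 tin.py s9
```

```text
t 14.25 rackpos [-0.1577  0.0008  0.0266] tool shift [-135.2   -0.9   13.4] spin -0.001 F [-0.57  0.3  -1.41] w 0.035 q [-0.51  0.67  2.03  0.13  0.42 -2.24]
top 0.63 [294. 205.] 68 rack [-0.0823 -0.0118]
side 0.76 [186. 286.] 1025 rack [-0.2924 -0.0877]
side 0.75 [216. 309.] 1147 rack [-0.239  -0.1911]
side 0.69 [256. 254.] 450 rack [-0.1038 -0.0236]
```

View pics/s9.png

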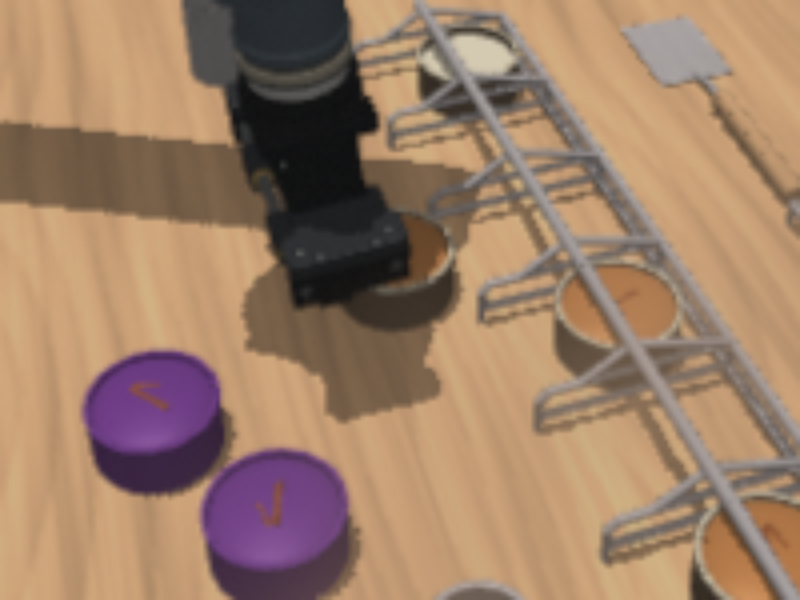

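>>> play_rows --commands '[{"x": -8,"y": 0,"z": 1,"spin": 0},{"x": -8,"y": 0,"z": 1,"spin": 0},{"x": -8,"y": 0,"z": 1,"spin": 0},{"x": -8,"y": 0,"z": 1,"spin": 0},{"x": -8,"y": 0,"z": 1,"spin": 0},{"x": -8,"y": 0,"z": 1,"spin": 0}]'

```text
time: 15.05
position: [0.4919, -0.0982, 0.0219]
tool_rot: [-0.019, 0.999, 0.019, 0.021]
ft_force: [-1.0, -0.2, 0.9]
grip_width: 0.0346
```

```bash
python3 - <<'E'
from h import *
go(-.022,0,.02)
E
python3 tin.py s10
```

```text
t 15.05 rackpos [-0.1104  0.0022  0.0219] tool shift [-88.2  -2.    5.6] spin -0.002 F [-1.03 -0.15  0.88] w 0.0346 q [-0.45  0.7   1.91  0.11  0.51 -2.16]
top 0.78 [348. 245.] 465 rack [-0.2386 -0.1845]
top 0.49 [320. 268.] 170 rack [-0.311  -0.0862]
side 0.88 [190. 286.] 1019 rack [-0.2923 -0.0883]
side 0.75 [269. 250.] 316 rack [-0.0578 -0.0256]
side 0.59 [216. 309.] 1240 rack [-0.2395 -0.1907]
```

View pics/s10.png

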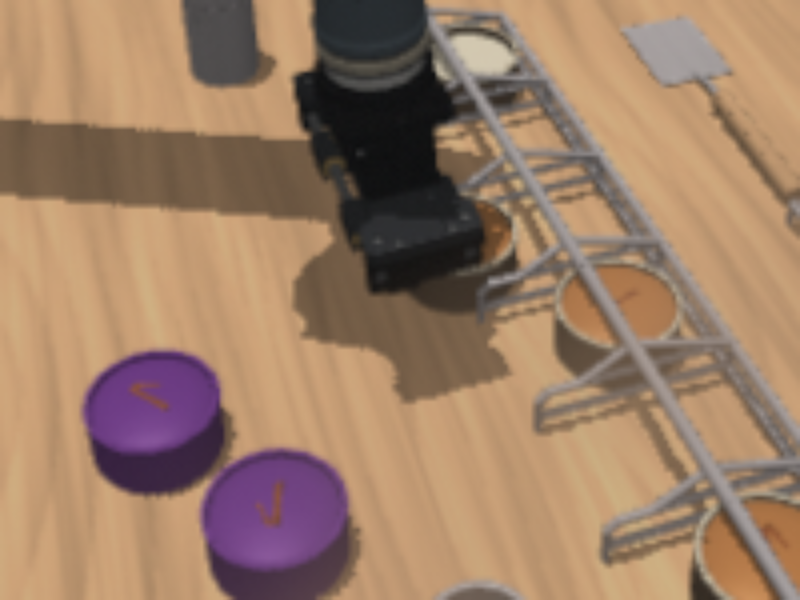

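>>> play_rows --commands '[{"x": -8,"y": -1,"z": 0.6,"spin": 0},{"x": -8,"y": -1,"z": 0.6,"spin": 0},{"x": -8,"y": 0,"z": 0.6,"spin": 0},{"x": -8,"y": 0,"z": 0.6,"spin": 0},{"x": -8,"y": 0,"z": 0.6,"spin": 0},{"x": -8,"y": 0,"z": 0.6,"spin": 0}]'

```text
time: 15.85
position: [0.5408, -0.0976, 0.02]
tool_rot: [-0.019, 0.999, 0.02, 0.019]
ft_force: [-1.1, 0.0, 2.4]
grip_width: 0.0348
```

```bash
python3 - <<'E'
from h import *
go(-.022,0,.02)
E
python3 tin.py s11
```

```text
t 15.85 rackpos [-0.0615  0.0006  0.02  ] tool shift [-39.5  -0.5   1.5] spin -0.003 F [-1.09  0.01  2.42] w 0.0348 q [-0.41  0.74  1.79  0.09  0.6  -2.1 ]
top 0.7 [346. 246.] 451 rack [-0.2381 -0.1841]
top 0.39 [289. 180.] 25 rack [0.0084 0.0215]
side 0.88 [218. 313.] 1259 rack [-0.2399 -0.1911]
side 0.78 [189. 286.] 1072 rack [-0.2914 -0.0883]
side 0.71 [288. 249.] 141 rack [-0.0098 -0.024 ]
```

View pics/s11.png

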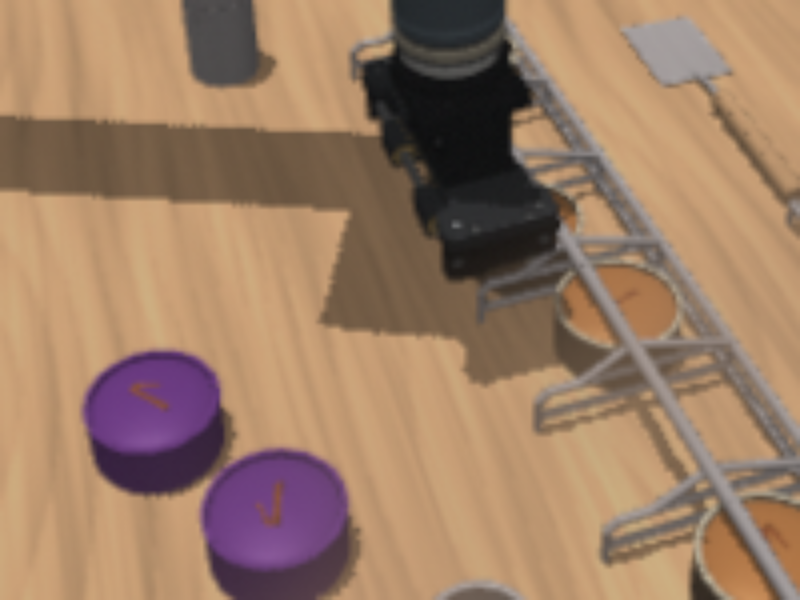

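>>> play_rows --commands '[{"x": -7,"y": 0,"z": 0,"spin": 0},{"x": -7,"y": 0,"z": 0,"spin": 0},{"x": -6,"y": 0,"z": 0,"spin": 0},{"x": -6,"y": 0,"z": 0.3,"spin": 0},{"x": -4,"y": 0,"z": 0.2,"spin": 0}]'

```text
time: 16.55
position: [0.5712, -0.0961, 0.0201]
tool_rot: [-0.019, 0.999, 0.02, 0.018]
ft_force: [-1.2, 0.2, 1.0]
grip_width: 0.0349
```

```bash
python3 - <<'E'
from h import *
go(-.022,0,.02)
E
```

```text
t 16.55 rackpos [-0.0311  0.0009  0.0201] tool shift [-9.1 -0.8  0.4] spin -0.004 F [-1.21  0.19  1.05] w 0.0349 q [-0.39  0.76  1.71  0.08  0.66 -2.06]
```

>>> play_rows --commands '[{"x": -3,"y": 0,"z": 0,"spin": 0},{"x": -3,"y": 0,"z": 0,"spin": 0},{"x": -2,"y": 0,"z": 0,"spin": 0}]'

```text
time: 16.85
position: [0.5801, -0.0958, 0.0203]
tool_rot: [-0.019, 0.999, 0.02, 0.018]
ft_force: [-1.4, -0.0, 0.2]
grip_width: 0.0349
```

```bash
python3 - <<'E'
from h import *
go(-.022,0,.02)
E
python3 tin.py s12
```

```text
t 16.85 rackpos [-0.0222  0.0008  0.0203] tool shift [-0.1 -0.9  0.3] spin -0.003 F [-1.43 -0.04  0.21] w 0.0349 q [-0.38  0.76  1.69  0.08  0.68 -2.05]
top 0.81 [346. 247.] 467 rack [-0.2393 -0.1823]
top 0.65 [214. 228.] 282 rack [-0.1633  0.311 ]
top 0.55 [321. 263.] 436 rack [-0.2922 -0.0824]
top 0.45 [244. 131.] 541 rack [0.1988 0.1609]
top 0.37 [285. 174.] 30 rack [0.0417 0.0294]
side 0.78 [215. 311.] 1266 rack [-0.2406 -0.19  ]
side 0.77 [189. 286.] 1047 rack [-0.292  -0.0879]
```

View pics/s12.png

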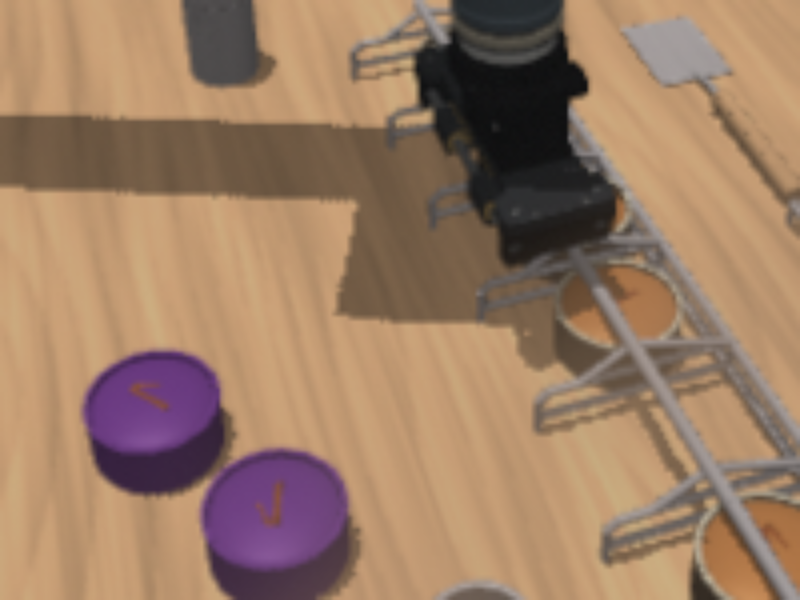

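>>> play_rows --commands '[{"x": -2,"y": 0,"z": 0,"spin": 0},{"x": -1.5,"y": 0,"z": 0,"spin": 0}]'

```text
time: 17.25
position: [0.5809, -0.0954, 0.0204]
tool_rot: [-0.019, 0.999, 0.021, 0.016]
ft_force: [-4.6, -1.9, 2.7]
grip_width: 0.035
```

>>> play_rows --commands '[{"x": -1.5,"y": 0,"z": 0,"spin": 0},{"x": -1,"y": 0,"z": 0,"spin": 0}]'

```text
time: 17.45
position: [0.5808, -0.0954, 0.0204]
tool_rot: [-0.019, 1.0, 0.021, 0.013]
ft_force: [-4.0, -1.8, 2.4]
grip_width: 0.0347
```

The push stopped hard at rack x = -21 mm, and I predicted -22 mm for a tin against the back wires. Backing the hand away.

>>> play_rows --commands '[{"x": 8,"y": 0,"z": 0,"spin": 0},{"x": 20,"y": 0,"z": 0,"spin": 0},{"x": 30,"y": 0,"z": 0,"spin": 0},{"x": 30,"y": 0,"z": -10,"spin": 0},{"x": 0,"y": 0,"z": -40,"spin": 0},{"x": 0,"y": 0,"z": -45,"spin": 0},{"x": 30,"y": 0,"z": -45,"spin": 0},{"x": 0,"y": 0,"z": 0,"spin": 0}]'

```text
time: 18.25
position: [0.4627, -0.1067, 0.1562]
tool_rot: [-0.018, 0.999, 0.019, 0.022]
ft_force: [0.8, 0.4, -0.4]
grip_width: 0.0346
```

```bash
python3 - <<'E'
from h import *
go(-.022,0,.02)
c=cams.camera('top');cv2.imwrite('pics/t13.png',cv2.resize(cv2.cvtColor(c['img'],cv2.COLOR_RGB2BGR)[130:280,200:400],None,fx=4,fy=4))
for P in rackpt(p,[[.026,0,.04],[.026,.042,.04],[.026,-.042,.04],[.068,0,.04]]): print(((proj(c,P)-[200,130])*4).round())
E
python3 tin.py s13
```

```text
t 18.25 rackpos [-0.14   -0.0051  0.1562] tool shift [-111.8    0.7  141.4] spin -0.006 F [ 0.82  0.38 -0.39] w 0.0346 q [-0.5   0.42  1.89  0.08  0.81 -2.16]
[[375. 179.]]
[[330. 180.]]
[[421. 177.]]
[[373. 134.]]
top 0.62 [347. 245.] 454 rack [-0.2389 -0.1841]
top 0.6 [325. 267.] 152 rack [-0.3027 -0.0984]
top 0.56 [294. 176.] 405 rack [ 0.0271 -0.0002]
side 0.95 [293. 236.] 515 rack [0.0227 0.0012]
side 0.84 [218. 312.] 1261 rack [-0.2398 -0.1904]
side 0.62 [188. 287.] 1034 rack [-0.2912 -0.0881]
```

View pics/s13.png

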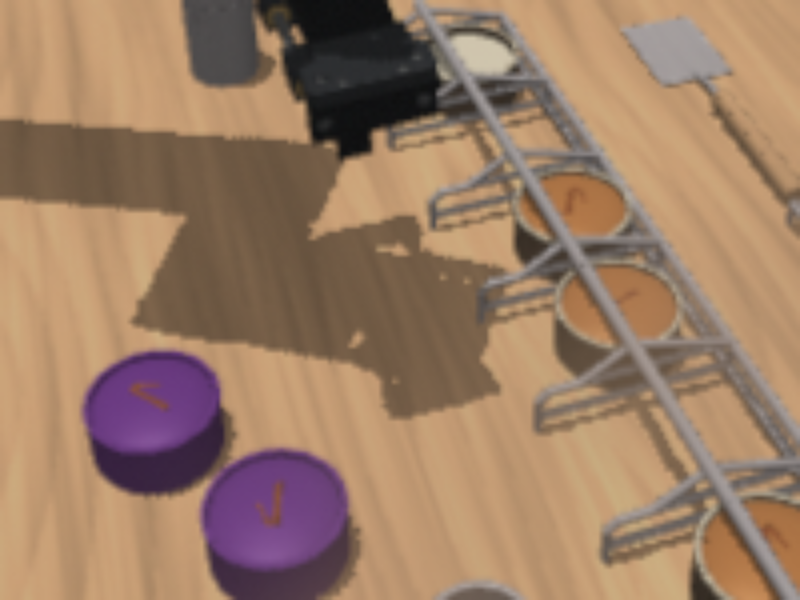

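View pics/t13.png

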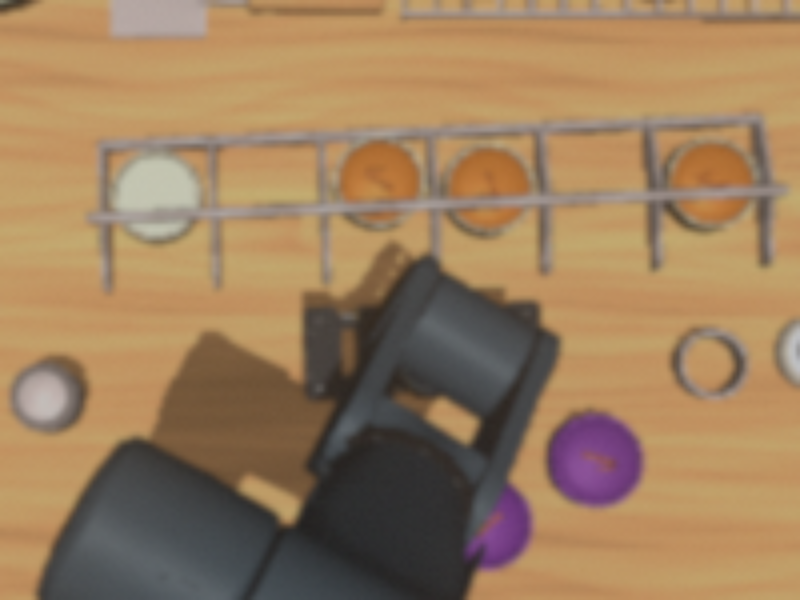

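```bash
python3 - <<'E'
from h import *
t=cams.camera('top');s=cams.camera('side')
def show(c,lo,sz,k,n):
    im=cv2.resize(cv2.cvtColor(c['img'],cv2.COLOR_RGB2BGR)[lo[1]:lo[1]+sz[1],lo[0]:lo[0]+sz[0]],None,fx=k,fy=k,interpolation=cv2.INTER_CUBIC)
    raw=im.copy()
    a=np.linspace(0,2*np.pi,120)
    for x0,col in((.026,(0,255,0)),(.020,(0,0,255))):
        P=rackpt(p,np.c_[x0+.042*np.cos(a),.042*np.sin(a),np.full(120,.04)])
        q=((proj(c,P)-lo+.5)*k-.5).round().astype(int); cv2.polylines(im,[q],True,col,1)
    return raw,im
a=show(t,(270,150),(50,50),8,'t');b=show(s,(265,210),(50,50),8,'s')
cv2.imwrite('pics/z13t.png',np.hstack(a));cv2.imwrite('pics/z13s.png',np.hstack(b))
w=cams.camera('wrist');save(w,'w13')
E
```

```text
(no output)
```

View pics/z13t.png

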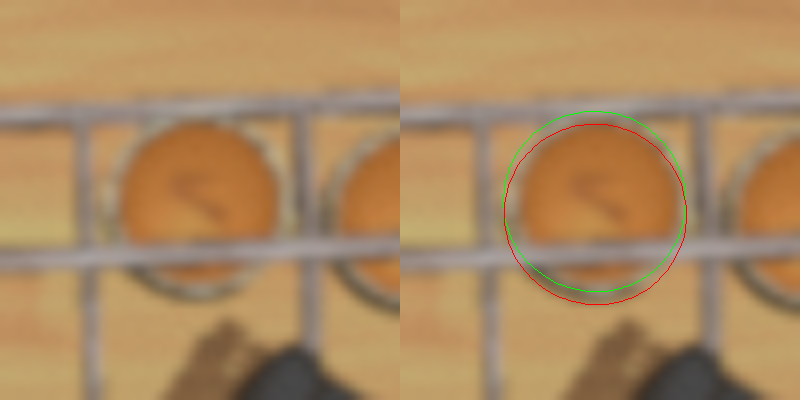

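View pics/z13s.png

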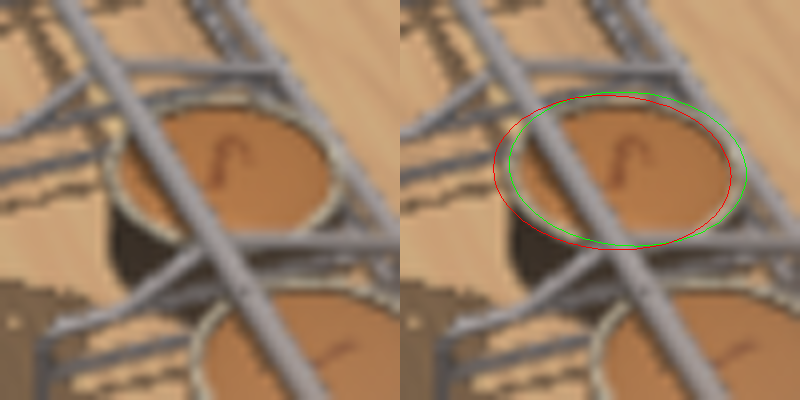

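View pics/w13.png

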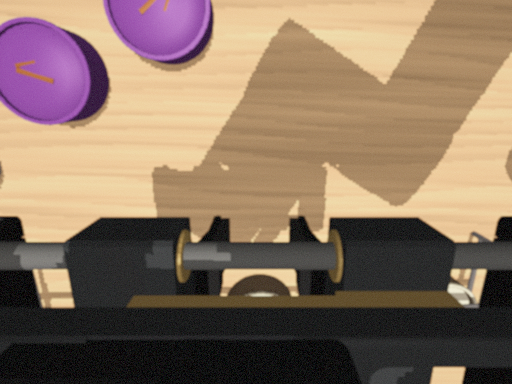

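```bash
python3 - <<'E'
from h import *
o=robot.get_obs();print(o['time'],o['ft_force'],o['position'])
robot.hand_in()
E
```

```text
18.65 [-0.83261266  0.12739868  0.38687464] [ 0.46285876 -0.10603025  0.15082687]
the job is handed in; nothing more can be done
```

I ran the shut fingertip along the front rail from gap 1, over both dividers, to the middle of gap 3. It pressed with 7–8 N (17 N at touch-down), with the tip within 1 mm of the rail's top wherever I checked. Then I pushed the golden cake tin sideways into line with lane 3 and forward to the back wires, using part-open fingers as a cradle, and lifted the hand clear. I handed in at 18.7 s of the 64 s.

**Last checks:**
- **Tin home:** the push stopped firmly at the expected place, which puts the tin's centre at about rack x = +26 mm. Comparing the rim outline with the pictures gave about 26 mm from the side camera but only about 23 mm from the top camera. They disagree by about 3 mm, but all are inside the 20–32 mm window, and y is within about 5 mm of the lane middle.
- **Tin upright:** it looks level in both views.
- **Other things:** the shaker, cutter and tins in the rack look unmoved. The timer and spatula were only partly in those last crops, and the scraper was not in them, so I did not check it; the hand did not go near it after the first move.
- **Hand:** the fingertips were about 0.15 m above the bench, with wrist forces under 1 N.

The tool picked up a tilt of 2–4° while pressing on the rail. I allowed for it in the pushing moves, and the only visible effect was a few millimetres of height drift.

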